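# Work a harmonica out of its tight holding case

## Task

The harmonica sits in a tight friction fit in the grey holding case, with one end sticking out. Ease it out by that end with small up-and-down wiggles so that the case is not dragged along its aluminium base, then set it down gently on the grey felt pad, standing on its mouth rail and in line with the pad's long side, wholly on the pad. Do not disturb the tins and the slotted plates lying about.

Things in the scene. Friction and masses are not known exactly. Their poses are not given: they have to be found in the camera images.
- harmonica: finished harmonica, 122 mm long (y), 34 mm high (z), standing on its mouth rail; 0.06-0.13 kg. Origin: centre of the underside. Mouth rail 24 mm wide (x -11 to +13 mm), 5 mm high; above it, to 33 mm, a block 14 mm wide (x -6 to +8 mm) to grip. At the start its -y end sticks 44 to 60 mm straight out of the case's mouth, its underside 14 mm above the desk.
- case (a joint): travel (m) of the grey holding case on its rail towards its mouth (-y): 0 at the start, stop at 0.03. Case 76 x 100 x 52 mm (x, y, z), open at its -y end; top 60, inner floor 14, roof underside 54 mm above the desk (6 mm of room above the harmonica). Two sprung rubber cheeks inside, 28 to 58 mm behind the mouth, squeeze the harmonica's body with about 7 N each.
- case_mouth (a point): centre of the case's open end, 31 mm above the desk; axes as the rail: the harmonica comes out along -y, loose after 34 to 50 mm of travel. The cheeks' friction (7-10 N) exceeds that of the case on its rail (6.5 N), so a straight pull drags the case along; while the end is rocked up and down by about 5 mm at 20 mm/s or more, 1 to 2 mm outward per stroke, it creeps out and the case stays.
- rail: flat aluminium base rail under the case, fixed to the desk, 56 x 150 x 8 mm, reaching 43 mm out in front of the mouth; origin on the desk under the centre of the case as it starts; the case stands on it and slides along its y
- pad: grey felt pad with a blue rim, 110 x 180 x 3 mm (x, y, z), fixed to the desk; origin at the centre of its underside, long side along its y axis
- pad_top (a point): centre of the pad's upper face, 3 mm above the desk; same axes as the pad
- tin_pins: bystander: round printed tin with steel pins, 94 mm across, 33 mm high; origin at the centre of its underside
- tin_brass: bystander: shallow round tin with brass reeds, 89 mm across, 17 mm high; origin at the centre of its underside
- cover_plate_0: bystander: slotted nickel plate 20 x 150 x 8 mm lying on the desk, long along its y; origin at the centre of its underside
- cover_plate_4: bystander: slotted nickel plate 20 x 150 x 8 mm lying on the desk, long along its y; origin at the centre of its underside

How it is judged:
By the outcome, as a careful person would: the job done as asked, in the order asked, and still so for the second after the job is handed in, with the robot touching nothing.
It also fails if it takes over 62 s, if anything falls off the work surface, if the arm or the gripper's body presses on something with over 40 N, if the wrist force passes 120 N, or if a joint passes its speed limit or range.

## Robot

A 7-joint arm with a two-finger parallel gripper is mounted at the origin on a cart in front of the work surface, level with it; the furniture and walls round the work are solid. World frame = base frame: x ahead of the robot, y to its left, z up, the work surface at z = 0. Lengths are in m, angles in rad, forces in N, time in s.
With the tool pointing down it reaches from about 0.35 to 0.9 m from the base axis. Payload 19.9 kg.
Tool frame: the origin (TCP) lies between the finger pads; the fingertips stand 19 mm ahead of it and the grasp point (between the pads) is the TCP; z points along the fingers, y is the direction in which the jaws open and shut (so a half turn about z gives the same grasp; the last joint's range is limited). The gripper opens to 94 mm and grips with 3 to 60 N. Pads are 16 mm wide; open, the fingers measure 119 mm over their backs; the gripper's body (75 mm by 177 mm) begins 78 mm behind the grasp point.
Start: joints at [-1.216, 0.417, -0.01, 1.614, 0.005, 1.111, -0.053], TCP at [0.241, 0.577, 0.186] pointing down, gripper open.
Joint ranges: [-2.81, 2.81], [-0.39, 2.02], [-1.27, 1.25], [0.06, 2.57], [-1.19, 4.33], [0.19, 2], [-2.82, 2.82]. Speed limits (rad/s): [1.89, 1.89, 2.39, 2.39, 3.01, 3.01, 3.01].

## Interface

Orientations are given as a 3x3 rotation matrix whose columns are the frame's x, y, z axes.
In Python, from rig import robot gives the robot as it stands. Calls block until the motion is done:
- robot.move_ptp(position, orientation): joint-space move of the TCP to a pose.
- robot.move_linear(position, velocity=0.15, frame=None, threshold=None): straight line of the TCP; frame=None keeps the orientation; velocity is the mean speed in m/s. With threshold (N) it stops when the force on the tool has changed by that much, and returns True; else False.
- robot.goto_joints(angles): joint-space move.
- robot.gripper_to(opening): finger opening in m; the grip force is fixed at half the most; returns when the fingers have stopped.
- robot.pause(seconds).
- robot.ik(position, orientation): joint angles nearest the present ones, or None.
- robot.get_state(): the state.
- robot.grab_frame(name): name is "scene" or "top" or "wrist"; returns the picture (400x640x3 uint8, red, green, blue); there is no depth.
- robot.camera_info(name): a dict with "fx", "fy", "cx", "cy" (pixels), "dist" ([k1, k2, p1, p2, k3] as OpenCV has them; the pictures are not rectified), "rvec" (rotation vector, rad) and "tvec" (3), from world to camera coordinates, as OpenCV has them. Camera axes: x right, y down, z forward; pixel columns grow to the right and rows downward; lengths in m; the calibration is good to about 2 mm. A picture is of the moment at which its call begins: read the wrist's pose just before it. camera_info takes no time and is no camera call; for the wrist camera it gives the pose at the moment of the call.
A pose or a line that the arm cannot do raises robot.PlanningError and nothing moves.
- robot.sign_off(): hands the job in, once; it reports no verdict.
The state is a dict: "time": time; "qpos": joint angles; "joint_vel": joint speeds; "effort": joint torques, N m; "ee_pos": TCP position; "tool_rot": TCP orientation; "force": force on the tool from outside, world axes, zero at the start; "moment": the same for the moment, N m; "opening": finger opening in m.
Only numpy, scipy, OpenCV 4.12 (cv2) and the standard library are available. Lean on these libraries where they do the work, as an engineer would, in place of code of your own. Each camera call takes 0.05 s, during which the arm holds its last target. There are 200 camera calls.

## Working session

There is one attempt and no reset: what is moved stays moved. The work goes in short steps, each a Python script; the robot and the scene stay as the last script left them, time stands still between calls to the robot, and variables do not carry over. Pictures are saved under pics/ and viewed, about 8 in all and at most 12, crops included, and the job is handed in when it is done.

```bash
ls; mkdir -p pics; python3 - <<'E'
from rig import robot
import cv2,numpy as np
for n in("top","scene"):
    f=robot.grab_frame(n); cv2.imwrite(f"pics/{n}0.png",f[:,:,::-1])
    c=robot.camera_info(n); print(n,{k:np.round(v,4).tolist() for k,v in c.items()})
    R=cv2.Rodrigues(np.array(c['rvec'],float))[0]; print(-R.T@np.array(c['tvec']).ravel())
s=robot.get_state();print(s['time'],s['ee_pos'],s['tool_rot'],s['opening'])
E
```

```text
pics
top {'fx': 391.8562, 'fy': 391.8562, 'cx': 327.1331, 'cy': 195.2935, 'dist': [0.0158, 0.0, 0.0, 0.0, 0.0], 'rvec': [2.1999, -2.1609, 0.0674], 'tvec': [-0.1643, 0.5867, 1.0771]}
[ 0.51138457 -0.16490417  1.11469455]
scene {'fx': 518.8384, 'fy': 518.8384, 'cx': 316.6381, 'cy': 193.1938, 'dist': [-0.1343, 0.0, 0.0, 0.0, 0.0], 'rvec': [2.2452, -0.8041, 0.3391], 'tvec': [-0.5466, 0.2058, 1.2395]}
[-0.04649076 -0.90621006  1.02671149]
0.1 [0.24081866 0.57635558 0.18559895] [[-9.22697983e-01  3.85523409e-01 -3.65088307e-04]
 [ 3.85523577e-01  9.22697397e-01 -1.04144605e-03]
 [-6.46358020e-05 -1.10169032e-03 -9.99999391e-01]] 0.09441943260533409
```

View pics/top0.png

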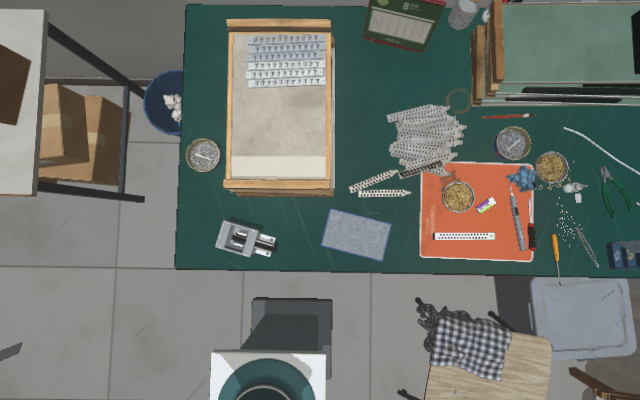

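View pics/scene0.png

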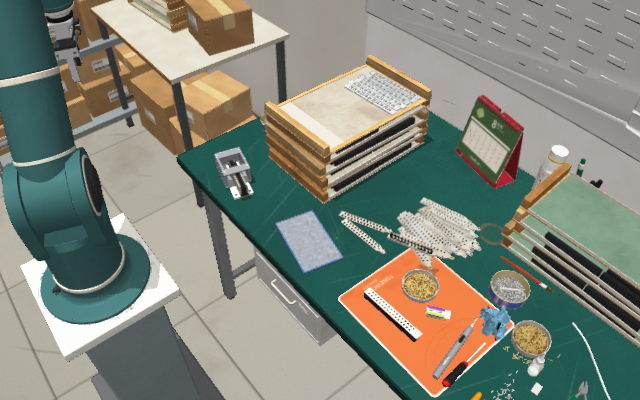

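The top view shows the case at about (240,238) with the harmonica's end facing right towards (275,243), and the pad at about (356,234). I'll move the wrist over the work for a closer look.

```bash
cat > h.py <<'E'
from rig import robot
import cv2,numpy as np
def ray(c,uv,z):
    K=np.array([[c['fx'],0,c['cx']],[0,c['fy'],c['cy']],[0,0,1]]);uv=np.array(uv,float).reshape(-1,1,2)
    n=cv2.undistortPoints(uv,K,np.array(c['dist'],float)).reshape(-1,2)
    R=cv2.Rodrigues(np.array(c['rvec'],float))[0];t=np.array(c['tvec'],float).ravel()
    o=-R.T@t; d=np.c_[n,np.ones(len(n))]@R
    return o+d*((z-o[2])/d[:,2])[:,None]
def proj(c,P):
    K=np.array([[c['fx'],0,c['cx']],[0,c['fy'],c['cy']],[0,0,1]])
    return cv2.projectPoints(np.array(P,float).reshape(-1,3),np.array(c['rvec'],float),np.array(c['tvec'],float),K,np.array(c['dist'],float))[0].reshape(-1,2)
def rot(a,s=1):
    "tool down; harmonica axis (outward) at world angle a; jaws across it; s flips"
    y=s*np.array([-np.sin(a),np.cos(a),0]); z=np.array([0,0,-1.]); return np.c_[np.cross(y,z),y,z]
E
python3 - <<'E'
from h import *
import json
c=robot.camera_info('top')
print(ray(c,[(240,238),(275,243),(356,234)],0.05))
a=-np.pi/2-0.2
for s in(1,-1):
    print(s,[None if (q:=robot.ik(p,rot(a,s))) is None else np.round(q,2) for p in ([.38,0,.3],[.38,.0,.04],[.4,-.24,.05])])
s=1 if robot.ik([.38,0,.3],rot(a,1))is not None and abs(robot.ik([.38,0,.3],rot(a,1))[6])<abs(robot.ik([.38,0,.3],rot(a,-1))[6]) else -1
print('use',s)
robot.move_ptp([.40,-.02,.33],rot(a,s))
c=robot.camera_info('wrist');f=robot.grab_frame('wrist');cv2.imwrite('pics/w1.png',f[:,:,::-1])
json.dump({k:np.array(v).tolist() for k,v in c.items()},open('w1.json','w'))
print(robot.get_state()['time'],robot.get_state()['ee_pos'])
E
```

```text
[[ 0.46740881  0.07954298  0.05      ]
 [ 0.45567905 -0.01556706  0.05      ]
 [ 0.48390409 -0.23399595  0.05      ]]
1 [array([-0.81, -0.22,  0.62,  2.02,  0.13,  1.3 , -0.43]), array([-0.66,  0.27,  0.65,  2.33, -0.28,  0.62, -0.  ]), array([-0.22,  0.46,  0.84,  2.13, -0.5 ,  0.76,  0.74])]
-1 [array([-0.64, -0.19,  0.49,  2.01,  0.09,  1.3 ,  2.76]), array([ 0.87,  0.42, -1.08,  2.29,  0.56,  0.73,  2.33]), array([-0.39,  0.59,  1.09,  2.14, -0.71,  0.84, -2.2 ])]
use 1
2.4167 [ 0.40015069 -0.01933532  0.32986788]
```

View pics/w1.png

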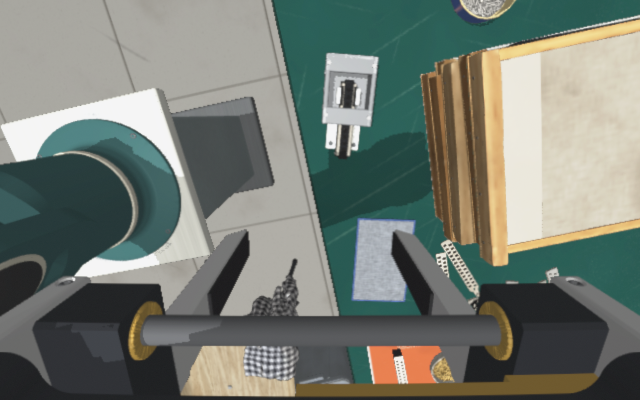

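The wrist view shows the case at (325-377, 53-125), the harmonica's end at about (343,155) and the pad at (352-415, 219-300). The case is nearly axis-aligned in this view. Next I'll zoom in and fit the pad.

```bash
python3 - <<'E'
from h import *
import json
c=json.load(open('w1.json'));f=cv2.imread('pics/w1.png');t=cv2.imread('pics/top0.png')
# pad in top view: grey-blue
ct=robot.camera_info('top')
r=t[195:270,305:405].astype(int); m=((r[:,:,0]>r[:,:,1]+8)&(r[:,:,0]>90)).astype(np.uint8)
m=cv2.morphologyEx(m,cv2.MORPH_CLOSE,np.ones((3,3)))
k=max(cv2.findContours(m,0,2)[0],key=cv2.contourArea)
b=cv2.boxPoints(cv2.minAreaRect(k))+[305,195]; P=ray(ct,b,.003); print('top pad px',b.round(1).tolist());print(P[:,:2].round(4),P.mean(0),np.linalg.norm(np.diff(P,axis=0),axis=1))
for i in(0,1):
    d=P[i+1]-P[i]; print(np.degrees(np.arctan2(d[1],d[0])))
cv2.imwrite('pics/z.png',np.vstack([cv2.resize(f[45:170,280:410],None,fx=6,fy=6,interpolation=cv2.INTER_CUBIC)])[:600*2:1][:750] [:, :780][::1] if 0 else cv2.resize(f[45:165,280:430],None,fx=5,fy=5,interpolation=cv2.INTER_CUBIC))
E
```

```text
top pad px [[319.4, 245.5], [329.3, 206.8], [392.2, 222.9], [382.3, 261.7]]
[[ 0.4484 -0.1344]
 [ 0.5581 -0.1604]
 [ 0.5157 -0.3389]
 [ 0.4069 -0.3118]] [ 0.48227563 -0.23637754  0.003     ] [0.11273863 0.18344575 0.11220431]
-13.354589831990102
-103.35954887483022
```

View pics/z.png

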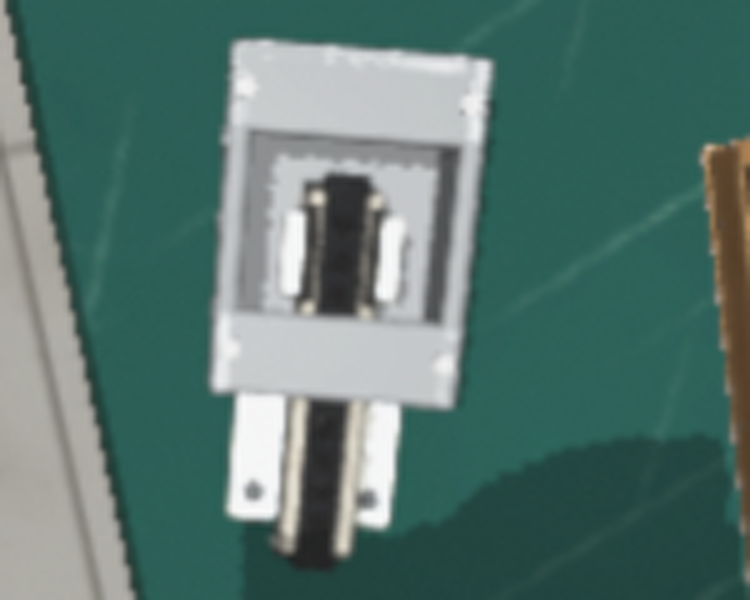

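The zoom shows the case roof corners at zoom pixels (232,42), (493,60), (212,388) and (455,407). The black block runs down to about y=568, with its edges at x=305-350 at the mouth and 293-338 at the end. The cream mouth rail lies to either side of it.

```bash
python3 - <<'E'
from h import *
import json
c=json.load(open('w1.json'))
z=lambda L:np.array(L)/5+[280,45]-.4
P=ray(c,z([(232,42),(493,60),(455,407),(212,388)]),.06);print(P[:,:2].round(4),np.linalg.norm(np.diff(P,axis=0),axis=1).round(4))
for d in (P[3]-P[0],P[2]-P[1]): print('side',np.degrees(np.arctan2(d[1],d[0])))
for d in (P[1]-P[0],P[2]-P[3]): print('edge',np.degrees(np.arctan2(d[1],d[0])))
print('mouth',(P[2]+P[3])/2)
H=ray(c,z([(305,400),(350,400),(293,568),(338,568)]),.047);print(H[:,:2].round(4))
m0,m1=(H[0]+H[1])/2,(H[2]+H[3])/2;d=m1-m0;print('axis',m0,m1,np.degrees(np.arctan2(d[1],d[0])),np.linalg.norm(H[0]-H[1]))
R=ray(c,z([(225,517),(388,528)]),.008);print('rail',R,np.linalg.norm(R[1]-R[0]),np.degrees(np.arctan2(*(R[1]-R[0])[1::-1])))
# top cross-check
t=robot.camera_info('top');f=robot.grab_frame('top');cv2.imwrite('pics/z2.png',cv2.resize(f[205:270,200:300,::-1],None,fx=7,fy=7,interpolation=cv2.INTER_CUBIC))
print('proj of wrist estimates into top crop',((proj(t,[*P,m0,m1])-[200,205])*7+3).round(0).tolist())
E
```

```text
[[0.4423 0.1424]
 [0.5161 0.1229]
 [0.4903 0.0275]
 [0.4177 0.0477]] [0.0763 0.0989 0.0753]
side -104.5897661016456
side -105.13844720622566
edge -14.776236329554257
edge -15.561972125094062
mouth [0.45396316 0.03758673 0.06      ]
[[ 0.4459  0.038 ]
 [ 0.4599  0.0352]
 [ 0.4326 -0.0138]
 [ 0.447  -0.0167]]
axis [0.45289902 0.03656618 0.047     ] [ 0.43981037 -0.01524928  0.047     ] -104.17642581344812 0.014275137367920274
rail [[ 0.41370252  0.0024145   0.008     ]
 [ 0.4690566  -0.01250202  0.008     ]] 0.05732866907536026 -15.08150989551947
proj of wrist estimates into top crop [[110.0, 298.0], [169.0, 106.0], [415.0, 178.0], [356.0, 368.0], [394.0, 273.0], [527.0, 310.0]]
```

View pics/z2.png

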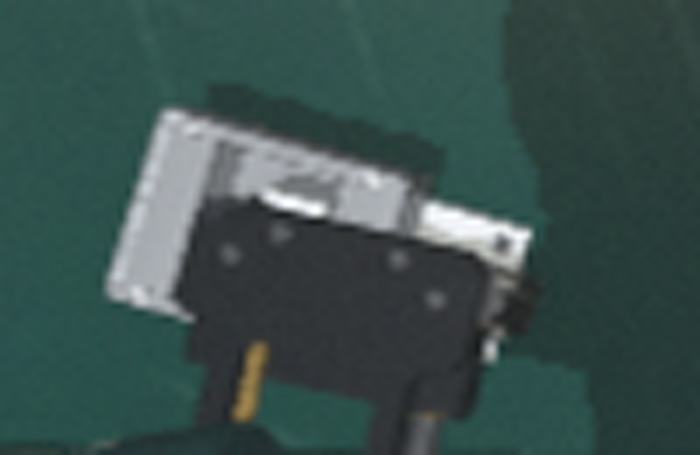

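The two views agree: the axis is about -104.9° and the end sticks out about 54 mm. I'll go and grasp it.

```bash
python3 - <<'E'
from h import *
import json
a=np.radians(-104.9);d=np.array([np.cos(a),np.sin(a),0])
g=np.array([.43981,-.01525,0])-.018*d; g[2]=.042
R=rot(a)
robot.move_ptp(g+[0,0,.08],R)
robot.gripper_to(.05)
print('hit',robot.move_linear(g+[0,0,.012],.12,threshold=6))
print('hit',robot.move_linear(g,.04,threshold=5))
s=robot.get_state();print(s['ee_pos']-g,s['force'],s['time'])
robot.gripper_to(0.0)
s=robot.get_state();print(s['ee_pos']-g,s['force'],s['moment'],s['opening'],s['time'])
json.dump(dict(a=a,g=g.tolist()),open('g.json','w'))
c=robot.camera_info('wrist');f=robot.grab_frame('wrist');cv2.imwrite('pics/w2.png',f[:,:,::-1])
E
```

```text
hit False
hit False
[-8.83987870e-05 -1.02392387e-04 -9.58414505e-05] [-0.09756919 -0.23144781  0.32384568] 5.325
[-3.10595117e-05  2.41203042e-05 -1.75942888e-05] [-0.45122289  0.82419071  0.13066787] [-0.02641021  0.04649746 -0.02720726] 0.0006694911139890516 6.1917
```

View pics/w2.png

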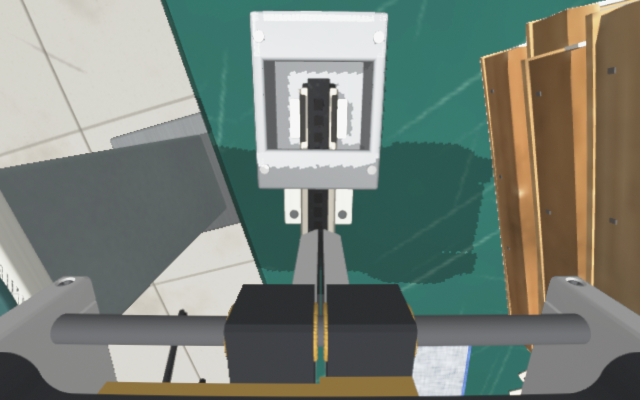

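The opening is 0.7 mm, so the fingers closed on nothing. I'll project the expected points into this view to see why.

```bash
python3 - <<'E'
from h import *
import json
c=robot.camera_info('wrist');G=json.load(open('g.json'));d=np.array([np.cos(G['a']),np.sin(G['a']),0]);e=np.array([.43981,-.01525,.047])
s=robot.get_state()
R=cv2.Rodrigues(np.array(c['rvec'],float))[0];print('cam',-R.T@np.ravel(c['tvec']),s['ee_pos'])
print('end,18,mouth',proj(c,[e,e-.018*d,e-.054*d]).round(0).tolist())
print('tcp,tip',proj(c,[s['ee_pos'],s['ee_pos']-[0,0,.019]]).round(0).tolist())
print('case roof',proj(c,[[0.4423,0.1424,.06],[.5161,.1229,.06],[.4903,.0275,.06],[.4177,.0477,.06]]).round(0).tolist())
t=robot.grab_frame('scene');cv2.imwrite('pics/z3.png',cv2.resize(t[120:230,190:330,::-1],None,fx=5,fy=5,interpolation=cv2.INTER_CUBIC))
E
```

```text
cam [0.46628522 0.08072396 0.24168881] [0.44442895 0.00214185 0.04199247]
end,18,mouth [[319.0, 256.0], [319.0, 233.0], [319.0, 184.0]]
tcp,tip [[319.0, 231.0], [319.0, 222.0]]
case roof [[249.0, 13.0], [389.0, 12.0], [378.0, 188.0], [259.0, 187.0]]
```

View pics/z3.png

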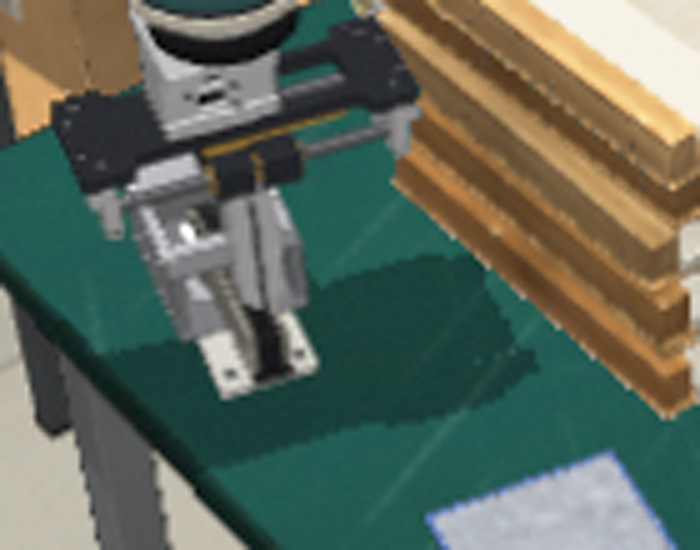

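```bash
python3 - <<'E'
from h import *
import json
c=robot.camera_info('scene');G=json.load(open('g.json'));d=np.array([np.cos(G['a']),np.sin(G['a']),0]);e=np.array([.43981,-.01525,.047]);n=np.array([-d[1],d[0],0])
s=robot.get_state();p=s['ee_pos']
L={'tcp':p,'tip':p-[0,0,.019],'endtop':e,'endbot':e-[0,0,.033],'mouthtop':e-.054*d,'railL':[.4137,.0024,.008],'railR':[.469,-.0125,.008],'tcp+40':p+[0,0,.04]}
for k,v in L.items(): print(k,((proj(c,[v])[0]-[190,120])*5+2).round(0))
print(s['opening'],s['force'],s['tool_rot'])
t=robot.grab_frame('scene');cv2.imwrite('pics/z4.png',cv2.resize(t[160:205,220:265,::-1],None,fx=13,fy=13,interpolation=cv2.INTER_CUBIC))
w=robot.grab_frame('wrist');cv2.imwrite('pics/z5.png',cv2.resize(w[170:330,260:400,::-1],None,fx=4,fy=4,interpolation=cv2.INTER_CUBIC)[:600])
a=cv2.imread('pics/z4.png');b=cv2.imread('pics/z5.png');h=500
cv2.imwrite('pics/z6.png',np.hstack([cv2.resize(a,(400,400)),cv2.resize(b,(375,400))]))
E
```

```text
tcp [260. 324.]
tip [263. 348.]
endtop [269. 338.]
endbot [275. 381.]
mouthtop [238. 276.]
railL [219. 392.]
railR [317. 362.]
tcp+40 [252. 270.]
0.0006536656867530079 [ 0.07863595 -0.15875345  0.66685066] [[ 2.57120894e-01  9.66379245e-01  2.78776568e-05]
 [ 9.66379245e-01 -2.57120894e-01  1.34013524e-05]
 [ 2.01187168e-05  2.34946213e-05 -1.00000000e+00]]
```

View pics/z6.png

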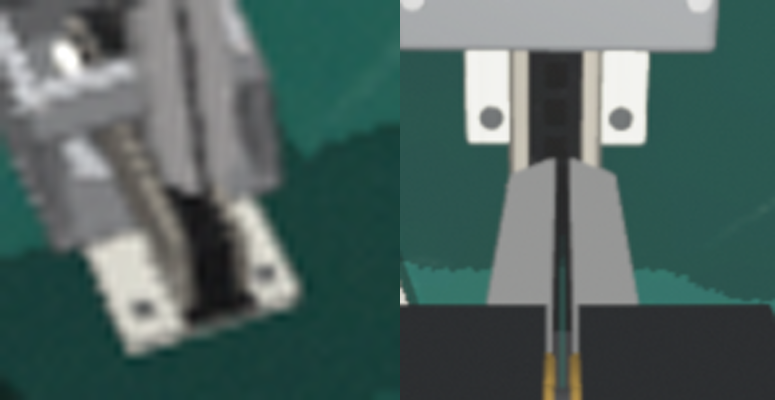

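The fingers look closed on top of the block rather than round it, so the tip height may differ from what I assumed. I'll probe the block's top lightly with the closed fingers.

```bash
python3 - <<'E'
from h import *
import json
G=json.load(open('g.json'));g=np.array(G['g'])
robot.gripper_to(.05); robot.move_linear(g+[0,0,.04],.15); robot.gripper_to(0.)
robot.pause(.1)
print(robot.move_linear(g+[0,0,-.012],.04,threshold=2)); s=robot.get_state();print(s['ee_pos'],s['force'],s['opening'],s['time'])
t=robot.grab_frame('scene');a=cv2.resize(t[150:210,215:275,::-1],(400,400),interpolation=cv2.INTER_CUBIC)
w=robot.grab_frame('wrist');b=cv2.resize(w[170:330,240:400,::-1],(400,400),interpolation=cv2.INTER_CUBIC)
cv2.imwrite('pics/z7.png',np.hstack([a,b]))
E
```

```text
False
[0.44458443 0.00218368 0.03018285] [ 0.08399034 -0.4172427  -0.85667194] 0.0006488990992415712 10.125
```

View pics/z7.png

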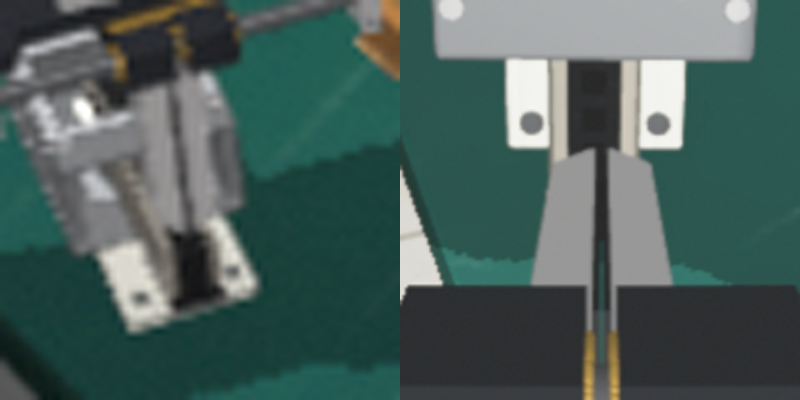

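```bash
python3 - <<'E'
from h import *
import json
c=json.load(open('w1.json'));R=rot(-np.pi/2-.2);p=np.array([.40015,-.01934,.32987])
for h in(-.04,-.03,-.02,-.01,0,.01,.019):
  print(h,[proj(c,[p+R@[x,y,h]])[0].round(0).tolist() for x in(-.008,.008) for y in(.047,-.047)])
s=robot.get_state();cs=robot.camera_info('scene')
for h in(-.03,-.02,-.01,0,.01,.019): print(h,(proj(cs,[s['ee_pos']+[0,0,-h]])[0]).round(1))
E
```

```text
-0.04 [[396.0, 268.0], [241.0, 268.0], [398.0, 244.0], [239.0, 244.0]]
-0.03 [[392.0, 261.0], [245.0, 260.0], [394.0, 237.0], [243.0, 237.0]]
-0.02 [[389.0, 253.0], [248.0, 253.0], [390.0, 231.0], [247.0, 231.0]]
-0.01 [[385.0, 247.0], [252.0, 247.0], [387.0, 226.0], [250.0, 225.0]]
0 [[383.0, 241.0], [255.0, 241.0], [384.0, 221.0], [253.0, 220.0]]
0.01 [[380.0, 236.0], [257.0, 235.0], [381.0, 216.0], [256.0, 216.0]]
0.019 [[378.0, 231.0], [260.0, 231.0], [379.0, 212.0], [259.0, 212.0]]
-0.03 [240.9 179.5]
-0.02 [241.2 182.1]
-0.01 [241.6 184.8]
0 [242.  187.4]
0.01 [242.3 190. ]
0.019 [242.6 192.3]
```

Both the wrist and scene views put the real fingertips about 15-20 mm behind the nominal TCP, not 19 mm ahead. I'll keep probing down to find the offset exactly.

```bash
python3 - <<'E'
from h import *
import json
G=json.load(open('g.json'));g=np.array(G['g'])
p=g.copy();p[2]=.010
print(robot.move_linear(p,.02,threshold=2)); s=robot.get_state();print(s['ee_pos'],s['force'],s['time'])
E
```

```text
True
[0.44458051 0.00205355 0.02758855] [-0.08221513 -0.2667674   5.6723589 ] 10.5917
```

The contact puts the tips 19 mm behind the reported TCP. I'll regrasp with that correction: tips at 22 mm means TCP z of about 3 mm.

```bash
python3 - <<'E'
from h import *
import json
G=json.load(open('g.json'));g=np.array(G['g'])
p=g.copy();p[2]=.038; robot.move_linear(p,.1); robot.gripper_to(.05)
p[2]=.0035
print(robot.move_linear(p,.06,threshold=4))
s=robot.get_state();print(s['ee_pos'],s['force'],s['time'])
if s['ee_pos'][2]<.006:
    robot.gripper_to(0.)
    s=robot.get_state();print(s['ee_pos'],s['force'],s['moment'],s['opening'],s['time'])
    w=robot.grab_frame('wrist');cv2.imwrite('pics/w8.png',w[:,:,::-1])
E
```

```text
False
[0.44446089 0.00198077 0.00351489] [-0.12108996  0.01841976 -0.05499992] 12.475
[0.44402337 0.00225237 0.00346563] [-4.80009954  1.42220432  5.60120222] [0.18132887 1.09079692 0.04172499] 0.013767428246828847 13.125
```

The grip is sound: the opening is 13.8 mm, the block's width. I'll relieve the side load, then start wiggling while watching the pull force.

```bash
cat >> h.py <<'E'
from scipy.spatial.transform import Rotation as Ro
import json
A=np.radians(-104.9);D=np.array([np.cos(A),np.sin(A),0]);N=np.array([-D[1],D[0],0]);P0=np.array(json.load(open('g.json'))['g']);P0[2]=.0035
def pose(s,h,side=0):
    th=h/.104; Q=Ro.from_rotvec(np.cross(D,[0,0,1])*th).as_matrix()
    piv=P0-.104*D; piv[2]=.014
    return piv+Q@(P0-piv)+s*D+side*N, Q@rot(A)
def go(s,h,side,v=.04):
    p,R=pose(s,h,side); robot.move_linear(p,v,frame=R)
E
python3 - <<'E'
from h import *
top0=robot.grab_frame('top'); np.save('top_before.npy',top0)
f=robot.get_state()['force'];side=np.sign(f@N)*.0008
go(0,.0006,side,.03); F=robot.get_state()['force'];print('relieved',[round(F@D,1),round(F@N,1),round(F[2],1)],side)
s=0
for i in range(6):
    t0=robot.get_state()['time']
    s+=.0013; go(s,.0056 if i%2==0 else .0006,side)
    S=robot.get_state();F=S['force'];print(i,round(S['time']-t0,2),'d,n,z',round(F@D,1),round(F@N,1),round(F[2],1),round(S['opening'],4),(S['ee_pos']-pose(s,.0056 if i%2==0 else .0006,side)[0]).round(4))
t1=robot.grab_frame('top')
d=np.abs(t1.astype(int)-top0).max(2)[205:270,205:245];print('case region changed px',(d>25).sum())
c=robot.camera_info('wrist');w=robot.grab_frame('wrist');cv2.imwrite('pics/w9.png',w[:,:,::-1])
print('roof',proj(c,[[0.4423,0.1424,.06],[.5161,.1229,.06],[.4903,.0275,.06],[.4177,.0477,.06]]).round(0).tolist(),S['time'])
E
```

```text
relieved [np.float64(1.1), np.float64(-1.5), np.float64(-1.5)] -0.0008
0 0.28 d,n,z 0.8 -1.0 -0.5 0.0135 [ 0.0001  0.0002 -0.0001]
1 0.28 d,n,z -1.7 -1.7 1.2 0.014 [ 0.0001 -0.0002  0.0001]
2 0.28 d,n,z 1.3 -1.7 0.3 0.0139 [-0.      0.0001 -0.0001]
3 0.27 d,n,z -2.3 -1.8 0.7 0.0137 [ 0.     -0.0002  0.0001]
4 0.28 d,n,z 2.0 -1.3 -0.7 0.0137 [-0.      0.0001 -0.0001]
5 0.28 d,n,z -0.2 -2.2 0.4 0.0138 [-0.     -0.0002  0.0001]
case region changed px 142
roof [[227.0, -39.0], [412.0, -39.0], [395.0, 192.0], [245.0, 190.0]] 15.15
```

View pics/w9.png

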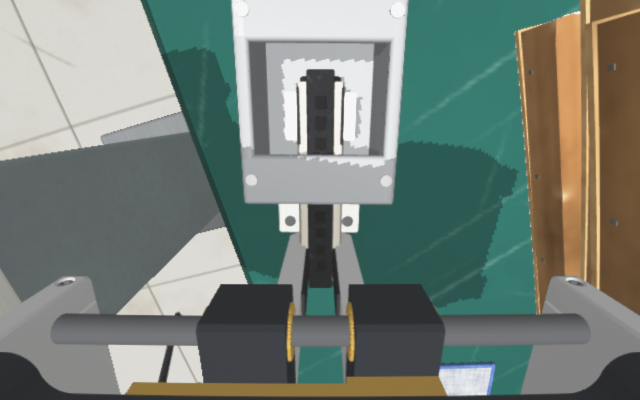

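The mouth edge is at row 204, but an unmoved case would put it at row 191. So the case crept forward several mm, and the strokes were too slow (0.28 s each). I'll add a numeric case tracker and check how stroke speed depends on the commanded velocity, with no outward pull.

```bash
cat >> h.py <<'E'
M0=np.array([.45396,.03759,.06])
def case_travel(c,img_rgb):
    out=[]
    for off in(-.034,-.0325,-.031,.031,.0325,.034):
        t=np.arange(-.02,.036,.00025); px=proj(c,[M0+off*N+x*D for x in t]).astype(np.float32)
        r=cv2.remap(img_rgb[:,:,0],px[:,:1],px[:,1:],cv2.INTER_LINEAR).ravel().astype(float)
        i=np.where((r[:-1]>=100)&(r[1:]<100))[0]
        out.append(t[i[0]]*1e3 if len(i) else np.nan)
    return np.round(out,1)
def look(): 
    c=robot.camera_info('wrist');return case_travel(c,robot.grab_frame('wrist'))
E
python3 - <<'E'
from h import *
print('ref',case_travel(json.load(open('w1.json')),cv2.imread('pics/w1.png')[:,:,::-1]))
print('now',look()); s=.0078;side=-.0008
for v in(.08,.15,.3):
    for h in(.0056,.0006):
        t0=robot.get_state()['time']; go(s,h,side,v); S=robot.get_state();F=S['force'];print(v,h,round(S['time']-t0,3),'d,n,z',round(F@D,1),round(F@N,1),round(F[2],1))
print('now',look(),S['time'])
E
```

```text
ref [1.3 1.  3.5 1.3 1.5 1.5]
now [6.3 6.3 6.3 6.8 6.8 6.8]
0.08 0.0056 0.25 d,n,z 0.4 -0.6 0.4
0.08 0.0006 0.25 d,n,z -2.7 -2.5 0.6
0.15 0.0056 0.25 d,n,z 1.2 -1.8 -0.4
0.15 0.0006 0.25 d,n,z -1.5 -2.4 0.4
0.3 0.0056 0.25 d,n,z 2.0 -1.3 -0.7
0.3 0.0006 0.25 d,n,z -1.6 -1.4 -0.0
now [6.3 6.3 6.3 6.8 6.8 6.8] 16.8
```

The case has travelled about 5 mm, and each call takes at least 0.25 s whatever the velocity. A larger amplitude gives faster rocking, so I'll test 7.5 mm strokes with 0.8 mm outward each.

```bash
python3 - <<'E'
from h import *
s=.0078;side=-.0008
go(s,.0081,side,.3);go(s,.0006,side,.3)
for i in range(6):
    s+=.0008; h=.0081 if i%2==0 else .0006; go(s,h,side,.3)
    S=robot.get_state();F=S['force'];print('d,n,z',round(F@D,1),round(F@N,1),round(F[2],1))
print(s,look(),S['time'])
E
```

```text
d,n,z -0.4 -1.3 -0.6
d,n,z 1.4 -1.2 0.9
d,n,z -0.2 -1.2 -0.1
d,n,z 2.4 -1.4 1.7
d,n,z 0.0 -1.1 -0.8
d,n,z 1.9 -1.5 1.6
0.012600000000000002 [ 9.8  9.8  9.8 10.3 10.3 10.3] 19.2083
```

It's still dragging. My pitch about the inner end leaves little vertical sliding at the cheeks. I'll switch to level up-and-down strokes of 5 mm, within the 6 mm of room, so the sliding at the cheeks is mostly vertical.

```bash
cat >> h.py <<'E'
def lv(s,h,side,v=.3):
    robot.move_linear(P0+s*D+side*N+[0,0,h],v,frame=rot(A))
E
python3 - <<'E'
from h import *
s=.0126;side=-.0008
lv(s,.005,side);lv(s,.0003,side)
S=robot.get_state();F=S['force'];print('d,n,z',round(F@D,1),round(F@N,1),round(F[2],1))
for i in range(4):
    s+=.0008; h=.0052 if i%2==0 else .0003; lv(s,h,side)
    S=robot.get_state();F=S['force'];print('d,n,z',round(F@D,1),round(F@N,1),round(F[2],1))
print(s,look(),S['time'])
E
```

```text
d,n,z 0.6 -1.8 1.4
d,n,z -1.0 -1.7 -1.9
d,n,z -2.5 -2.0 1.3
d,n,z -3.4 -1.6 -0.8
d,n,z -3.3 -2.0 1.1
0.0158 [10.   9.8 10.  10.3 10.3 10.3] 20.7583
```

The case stayed put: 10.0 mm on the tracker against 9.8 before, so level strokes work. I'll first slide the case back by pushing straight in, since cheek friction exceeds rail friction, then go on with level strokes.

```bash
python3 - <<'E'
from h import *
s=.0158;side=-.0008
s-=.0075; lv(s,.0006,side,.03); print(look(),robot.get_state()['force'])
S=robot.get_state();F=S['force'];print('d,n,z',round(F@D,1),round(F@N,1),round(F[2],1),S['time'],s)
E
```

```text
[3.3 3.  3.  3.5 3.5 3.5] [-2.33303396 -3.45890949 -2.40715281]
d,n,z 3.9 -1.4 -2.4 21.2583 0.008300000000000002
```

```bash
python3 - <<'E'
from h import *
s=.0083;side=-.0008
s-=.0021; lv(s,.0006,side,.02); print('pushed',look(),robot.get_state()['force']@D)
for i in range(12):
    s+=.0010; lv(s,.0053 if i%2==0 else .0003,side)
    if i%4==3:
        S=robot.get_state();F=S['force'];print('d,n,z',round(F@D,1),round(F@N,1),round(F[2],1),round(S['opening'],4),look())
print(s,S['time'])
E
```

```text
pushed [1.  1.  1.  1.5 1.5 1.5] 6.052900879296199
d,n,z -5.1 -2.0 1.8 0.0137 [1.  1.  1.  1.5 1.5 1.5]
d,n,z -4.4 -2.1 0.7 0.0137 [1.3 1.3 1.3 1.5 1.5 1.5]
d,n,z -3.7 -2.0 -0.1 0.0138 [1.3 1.3 1.3 1.5 1.5 1.5]
0.018200000000000008 24.6667
```

```bash
python3 - <<'E'
from h import *
s=.0182;side=-.0008
for i in range(28):
    s+=.0010; lv(s,.0053 if i%2==0 else .0003,side)
    if i%7==6:
        S=robot.get_state();F=S['force'];print('d,n,z',round(F@D,1),round(F@N,1),round(F[2],1),round(S['opening'],4),look())
print(s,S['time'])
E
```

```text
d,n,z -3.1 -1.9 -0.6 0.0138 [1.3 1.3 1.3 2.  2.  2. ]
d,n,z -4.6 0.1 0.1 0.0136 [1.5 1.5 1.5 2.3 2.3 2.3]
d,n,z -4.6 -0.9 -2.2 0.0137 [2.  2.  2.3 2.5 2.5 2.5]
d,n,z -5.2 -0.7 1.7 0.0137 [2.5 2.8 2.8 3.  3.  3. ]
0.046200000000000026 31.8667
```

```bash
python3 - <<'E'
from h import *
s=.0462;side=-.0008
for i in range(10):
    s+=.0008; lv(s,.0053 if i%2==0 else .0003,side)
    if i%3==0 or i==9:
        S=robot.get_state();F=S['force'];print('d,n,z',round(F@D,1),round(F@N,1),round(F[2],1),round(S['opening'],4),look())
print(s,S['time'])
cv2.imwrite('pics/w10.png',robot.grab_frame('wrist')[:,:,::-1])
E
```

```text
d,n,z -3.7 -1.1 -2.0 0.0135 [2.8 2.8 2.8 3.3 3.3 3.3]
d,n,z -4.9 -0.5 0.8 0.0138 [2.8 3.  3.  3.3 3.3 3.3]
d,n,z -3.6 -0.5 -2.5 0.0134 [3.3 3.3 3.3 3.8 3.5 3.5]
d,n,z -5.2 -0.5 2.6 0.0135 [3.3 3.5 3.5 4.  3.8 3.8]
0.05420000000000002 34.5667
```

View pics/w10.png

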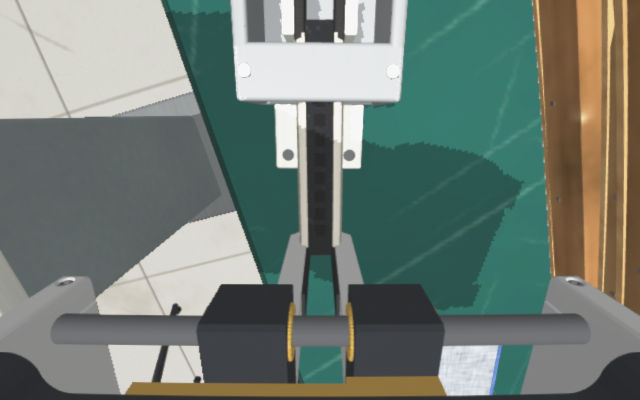

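The block's inner end shows at row ~20 and the cheeks end at row ~38, so a few mm are still held. The outer end seems to show at row ~255 between the fingers. I'll compute both to check for slip in the grip.

```bash
python3 - <<'E'
from h import *
c=robot.camera_info('wrist');S=robot.get_state();p=S['ee_pos']
q=ray(c,[(320,20),(320,255)],.0475);print('inner,outer vs TCP along D mm',((q-p)@D*1e3).round(1),'cheek end',((ray(c,[(350,38)],.035)-p)@D*1e3).round(1),((ray(c,[(350,38)],.048)-p)@D*1e3).round(1))
print('mouth',((M0-p)@D*1e3).round(1), 'lat',((q-p)@N*1e3).round(1))
E
```

```text
inner,outer vs TCP along D mm [-124.2   -2.8] cheek end [-119.3] [-116.4]
mouth -90.9 lat [0.9 1. ]
```

The outer end is only 2.8 mm short of the TCP. The fingers slipped along the block by about 20 mm, and only the pads' edge still holds it. I'll regrip further in, then finish the last few mm.

```bash
python3 - <<'E'
from h import *
s=.0542;side=-.0008
robot.gripper_to(.034); 
s-=.020; print(robot.move_linear(P0+s*D+side*N+[0,0,.0006],.08,threshold=5))
robot.gripper_to(0.); S=robot.get_state();F=S['force'];print('d,n,z',round(F@D,1),round(F@N,1),round(F[2],1),S['opening'],look(),S['time'])
for i in range(12):
    s+=.0008; lv(s,.0053 if i%2==0 else .0006,side)
    if i%3==2:
        S=robot.get_state();F=S['force'];print('d,n,z',round(F@D,1),round(F@N,1),round(F[2],1),round(S['opening'],4))
print(s,S['time'],look())
w=robot.grab_frame('wrist');cv2.imwrite('pics/w11.png',w[:,:,::-1])
E
```

```text
False
d,n,z 1.3 0.2 1.4 0.014012788624244616 [3.  3.  3.  3.8 3.8 3.8] 36.05
d,n,z -3.2 -0.6 -1.2 0.014
d,n,z -5.1 -0.6 1.1 0.0139
d,n,z -3.2 -0.9 -2.7 0.0135
d,n,z -4.9 -0.4 0.8 0.0139
0.04380000000000002 39.1 [3.3 3.3 3.5 4.  4.  4. ]
```

View pics/w11.png

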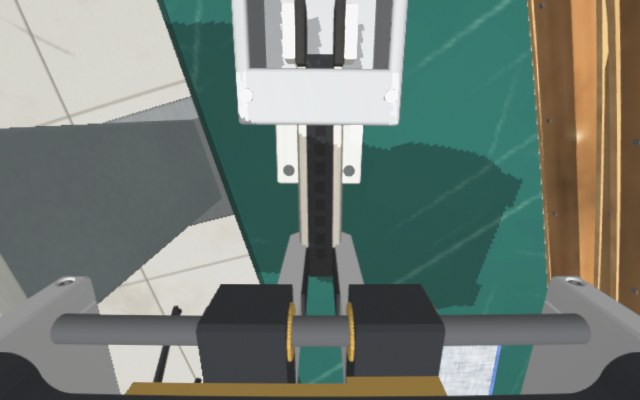

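The inner end (row ~55) is just about to leave the cheeks (row ~60). A few more strokes first, then the straight pull out.

```bash
python3 - <<'E'
from h import *
c=robot.camera_info('wrist');p=robot.get_state()['ee_pos']
print('inner,outer vs TCP',((ray(c,[(320,55),(320,277)],.0475)-p)@D*1e3).round(1),'cheek',((ray(c,[(350,60)],.04)-p)@D*1e3).round(1))
s=.0438;side=-.0008
for i in range(12):
    s+=.0009; lv(s,.0053 if i%2==0 else .0006,side)
    S=robot.get_state();F=S['force']
    if i%2: print('d,n,z',round(F@D,1),round(F@N,1),round(F[2],1),look()[[0,5]])
    if i>3 and i%2 and abs(F@D)<1.2: break
print(s,S['time'])
E
```

```text
inner,outer vs TCP [-109.1   11.9] cheek [-108.1]
d,n,z -4.6 -0.7 0.3 [3.5 4.3]
d,n,z -5.1 -1.2 0.9 [3.8 4.5]
d,n,z -5.8 -0.7 0.9 [4.  4.5]
d,n,z -4.7 -0.0 1.0 [4.3 4.8]
d,n,z -4.8 -0.1 2.2 [4.8 5.3]
d,n,z -5.2 -0.2 2.3 [5.3 5.5]
0.054599999999999975 42.45
```

```bash
python3 - <<'E'
from h import *
c=robot.camera_info('wrist');img=robot.grab_frame('wrist');p=robot.get_state()['ee_pos'].copy();p[2]=.0475
t=np.arange(-.135,.03,.0015);px=proj(c,[p+x*D+.001*N for x in t]).astype(np.float32)
v=cv2.remap(img,px[:,:1],px[:,1:],cv2.INTER_LINEAR).reshape(-1,3)
print([(int(round(x*1e3)),int(y[1]),*map(int,v_)) for x,y,v_ in zip(t,px,v) if x>-.002 or x<-.09])
E
```

```text
[(-135, -6, 0, 0, 0), (-134, -2, 0, 0, 0), (-132, 1, 227, 230, 231), (-130, 4, 208, 211, 213), (-129, 8, 184, 187, 189), (-128, 12, 173, 175, 178), (-126, 15, 228, 230, 231), (-124, 19, 211, 214, 216), (-123, 22, 187, 191, 192), (-122, 26, 215, 218, 219), (-120, 29, 229, 231, 232), (-118, 33, 210, 214, 215), (-117, 36, 186, 188, 190), (-115, 40, 169, 172, 174), (-114, 43, 68, 70, 71), (-112, 47, 210, 213, 215), (-111, 50, 231, 233, 234), (-109, 53, 231, 233, 234), (-108, 57, 231, 233, 234), (-106, 60, 231, 233, 234), (-105, 63, 231, 233, 234), (-103, 67, 231, 233, 234), (-102, 70, 231, 234, 234), (-100, 73, 232, 234, 234), (-99, 77, 232, 233, 235), (-97, 80, 232, 234, 235), (-96, 83, 232, 234, 235), (-94, 86, 232, 233, 235), (-93, 90, 232, 234, 235), (-91, 93, 233, 234, 235), (-1, 256, 45, 45, 46), (0, 259, 46, 46, 48), (2, 261, 46, 46, 47), (3, 263, 46, 47, 47), (5, 266, 46, 47, 47), (6, 268, 45, 64, 60), (8, 270, 44, 85, 78), (9, 272, 43, 84, 77), (11, 275, 42, 85, 77), (12, 277, 49, 104, 94), (14, 279, 53, 117, 105), (15, 281, 54, 118, 106), (17, 283, 54, 118, 106), (18, 286, 54, 117, 106), (20, 288, 54, 115, 106), (21, 290, 54, 115, 107), (23, 292, 54, 115, 106), (24, 294, 54, 115, 105), (26, 296, 54, 115, 105), (27, 299, 54, 115, 105), (29, 301, 53, 114, 105)]
```

```bash
cat >> h.py <<'E'
def outer():
    c=robot.camera_info('wrist');img=robot.grab_frame('wrist');p=robot.get_state()['ee_pos'].copy();z=p[2]-.0035+.0475
    t=np.arange(-.004,.03,.0005);q=p.copy();q[2]=z;px=proj(c,[q+x*D+.001*N for x in t]).astype(np.float32)
    g=cv2.remap(img,px[:,:1],px[:,1:],cv2.INTER_LINEAR).reshape(-1,3)[:,1]
    i=np.where(g>60)[0];return t[i[0]]*1e3 if len(i) else None
E
python3 - <<'E'
from h import *
s=.0546;side=-.0008
print(outer())
for i in range(8):
    s+=.0007; lv(s,.0053 if i%2==0 else .0006,side)
    S=robot.get_state();F=S['force']
    if i%2: print('d,n,z',round(F@D,1),round(F@N,1),round(F[2],1),look()[[0,5]],outer())
    if i%2 and abs(F@D)<1.5: break
print(s,S['time'])
E
```

```text
6.0
d,n,z -3.9 0.3 0.4 [5.3 5.8] 5.000000000000001
d,n,z 1.4 0.4 1.6 [5.5 5.8] 4.500000000000001
0.0574 43.7
```

It's loose: the pull force dropped to about zero. Now I'll draw it straight out, lift it and carry it to above the pad.

```bash
python3 - <<'E'
from h import *
s=.0574;side=-.0008
print('hit',robot.move_linear(P0+(s+.045)*D+side*N+[0,0,.003],.09,frame=rot(A),threshold=5))
S=robot.get_state();F=S['force'];print('d,n,z',round(F@D,1),round(F@N,1),round(F[2],1),S['opening'],look()[[0,5]],outer(),S['time'],((S['ee_pos']-P0)@D))
E
```

```text
hit False
d,n,z 0.2 -0.3 -0.2 0.014030017692050409 [9.8 nan] 4.500000000000001 44.45 0.10209999489275662
```

```bash
python3 - <<'E'
from h import *
Ap=np.radians(-103.36);Dp=np.array([np.cos(Ap),np.sin(Ap),0]);T=np.array([.48228,-.23638,0])+.0565*Dp
p=robot.get_state()['ee_pos'];robot.move_linear(p+np.array([0,0,.03]),.1)
robot.move_linear(T+[0,0,.03],.14,frame=rot(Ap))
S=robot.get_state();print(S['force'],S['time'],outer(),S['opening'])
robot.move_linear(T+[0,0,.006],.08)
print('contact',robot.move_linear(T+[0,0,-.012],.02,threshold=1.2))
S=robot.get_state();print(S['ee_pos'],S['force'],S['time'],S['opening'])
for n in('top','scene'): cv2.imwrite(f'pics/{n}p.png',robot.grab_frame(n)[:,:,::-1])
E
```

```text
[ 0.29101598  0.4611613  -1.93504383] 46.5917 4.500000000000001 0.014132348840386524
contact True
[ 0.46924955 -0.29127981 -0.00585293] [1.12619636 0.34980576 3.73774314] 47.7083 0.01354705641676191
```

```bash
python3 - <<'E'
from h import *
p=robot.get_state()['ee_pos'].copy()
print(robot.move_linear(p-[0,0,.0015],.02,threshold=4)); S=robot.get_state();print(S['ee_pos'][2],S['force'])
robot.gripper_to(.034); p=robot.get_state()['ee_pos'].copy()
robot.move_linear(p+[0,0,.06],.12); S=robot.get_state();print(S['force'],S['time'])
# clear and look from above
robot.move_ptp(np.array([.42,-.12,.30]),rot(np.radians(-103.36)))
c=robot.camera_info('wrist');json.dump({k:np.array(v).tolist() for k,v in c.items()},open('wf.json','w'))
f=robot.grab_frame('wrist');cv2.imwrite('pics/wf.png',f[:,:,::-1]);cv2.imwrite('pics/sf.png',robot.grab_frame('scene')[:,:,::-1]);cv2.imwrite('pics/tf.png',robot.grab_frame('top')[:,:,::-1])
print(robot.get_state()['time'],look())
pc=[np.array([.48228,-.23638,.003])];Ap=np.radians(-103.36);d=np.array([np.cos(Ap),np.sin(Ap),0]);n=np.array([-d[1],d[0],0])
print('pad in wrist',proj(c,[pc[0]+a*.09*d+b*.055*n for a,b in((1,1),(1,-1),(-1,-1),(-1,1))]).round(0).tolist())
# dark block on pad
cs=robot.camera_info('scene')
for nm,cc,im in(('wrist',c,f),('scene',cs,cv2.imread('pics/sf.png')[:,:,::-1]),('top',robot.camera_info('top'),cv2.imread('pics/tf.png')[:,:,::-1])):
    poly=proj(cc,[pc[0]+a*.088*d+b*.053*n for a,b in((1,1),(1,-1),(-1,-1),(-1,1))]).astype(np.int32)
    m=np.zeros(im.shape[:2],np.uint8);cv2.fillPoly(m,[poly],1)
    k=((im.max(2)<75)&(m>0)).astype(np.uint8);cn=cv2.findContours(k,0,2)[0]
    if not cn: print(nm,'none');continue
    b=cv2.boxPoints(cv2.minAreaRect(max(cn,key=cv2.contourArea)));P=ray(cc,b,.037)-pc[0]
    print(nm,'px',b.round(0).tolist(),'along/across mm',[(round(q@d*1e3,1),round(q@n*1e3,1)) for q in P])
E
```

```text
False
-0.006586222690308993 [-6.16945998  4.43003312 24.24819091]
[-1.04986088  0.59625925 -0.1900269 ] 49.2417
50.5583 [5.8 5.8 5.8 5.8 5.8 5.8]
pad in wrist [[396.0, 264.0], [337.0, 264.0], [339.0, 169.0], [403.0, 169.0]]
wrist px [[365.0, 188.0], [378.0, 187.0], [383.0, 250.0], [370.0, 251.0]] along/across mm [(np.float64(-65.6), np.float64(-14.4)), (np.float64(-67.3), np.float64(6.2)), (np.float64(44.4), np.float64(21.4)), (np.float64(46.4), np.float64(-0.6))]
scene px [[293.0, 215.0], [310.0, 209.0], [326.0, 253.0], [309.0, 259.0]] along/across mm [(np.float64(-63.9), np.float64(-10.2)), (np.float64(-64.4), np.float64(38.7)), (np.float64(83.8), np.float64(10.3)), (np.float64(82.8), np.float64(-34.7))]
top px [[318.0, 227.0], [375.0, 221.0], [377.0, 241.0], [320.0, 247.0]] along/across mm [(np.float64(-106.8), np.float64(-6.0)), (np.float64(40.5), np.float64(48.6)), (np.float64(59.0), np.float64(-2.7)), (np.float64(-87.7), np.float64(-57.1))]
```

Now I'll check the harmonica's attitude in finer detail from the saved wrist image.

```bash
python3 - <<'E'
from h import *
f=cv2.imread('pics/wf.png');g=f.max(2)
for r in range(180,258,8): print(r,' '.join(f'{v:3d}' for v in g[r,354:396]))
E
```

```text
180 131 128 127 129 130 128 128 127 127 130 133 136 136 136 134 133 131 128 128 127 125 126 128 129 128 129 131 130 130 129 132 134 134 136 136 134 133 131 129 124 122 122
188 126 127 126 123 123 124 126 127 128 124 103  57  46  43  41  40  41  41  40  42  42  44  46  50  84 118 127 125 124 124 122 123 125 129 133 136 138 138 138 137 135 133
196 125 127 130 126 124 127 129 131 132 123  95  78  85 109 139 142 103  50  39  40  39  39  38  43  77 123 137 124 126 128 130 130 128 125 122 122 122 123 126 126 127 128
204 137 139 149 155 141 134 134 144 158 138  91  86  93 127 157 137  77  41  38  35  34  36  39  57 109 146 147 136 135 132 129 126 124 121 122 128 130 128 126 127 128 126
212 186 193 191 187 187 188 190 190 184 150  97 106 127 183 219 185  83  49  42  42  50  56  56  98 170 201 183 186 183 185 188 184 179 179 181 187 192 192 191 192 194 192
220 187 192 191 190 186 179 172 167 153 121 104 116 158 206 200 130  63  50  48  47  48  50  74 145 198 188 162 188 193 188 183 178 185 192 187 183 186 189 190 186 180 180
228 183 184 180 180 186 190 189 189 159  98 102 119 177 220 192  98  53  46  42  42  44  52  96 170 205 192 199 198 190 184 183 186 186 186 179 171 170 166 174 183 186 185
236 118 119 119 118 118 118 118 119 118 118 118 119 132 154 140  69  47  43  42  42  48  77 145 197 189 164 183 184 182 190 192 190 191 193 192 186 188 190 188 181 181 183
244 118 118 118 118 118 117 119 119 118 118 118 118 118 118 119 117  99  61  46  46  53  97 171 212 195 182 191 194 194 196 195 194 195 195 190 182 178 177 179 180 184 189
252  94 116 119 118 118 118 118 118 119 118 119 118 118 119 118 119 118 118 116 103  86 144 198 197 175 183 179 179 183 188 195 199 201 200 198 195 191 188 185 181 180 174
```

```bash
python3 - <<'E'
from h import *
c=json.load(open('wf.json'));g=cv2.imread('pics/wf.png').max(2).astype(float)
L,Rr=[],[]
for r in range(194,240):
    v=g[r,364:386]; k=np.argmin(cv2.GaussianBlur(v[None],(5,1),1).ravel()[4:12])+4
    l=next((i for i in range(k,0,-1) if v[i]>75),None); q=next((i for i in range(k,21) if v[i]>85),None)
    if l is None or q is None: continue
    L.append((364+l+(v[l]-75)/(v[l]-v[l+1]),r)); Rr.append((364+q-(v[q]-85)/(v[q]-v[q-1]),r))
pc=np.array([.48228,-.23638,0]);Ap=np.radians(-103.36);d=np.array([np.cos(Ap),np.sin(Ap),0]);n=np.array([-d[1],d[0],0])
for e in(L,Rr):
    P=ray(c,e,.036)-pc; a,b=P@d*1e3,P@n*1e3; k=np.polyfit(a,b,1);res=b-np.polyval(k,a);k=np.polyfit(a[abs(res)<1.5],b[abs(res)<1.5],1)
    print('deg vs pad',np.degrees(np.arctan(k[0])).round(2),'offset at centre mm',k[1].round(1),'range',a.min().round(0),a.max().round(0),'res',res.std().round(2))
# far (inner) end
P=ray(c,[(374,186.5)],.036)-pc;print('inner end along',P@d*1e3)
# pad edges in this wrist picture (blue rim)
f=cv2.imread('pics/wf.png').astype(int)
m=((f[:,:,0]>f[:,:,2]+35)&(f[:,:,0]>110)).astype(np.uint8);m[:,:320]=0;m[:,420:]=0;m[:160]=0
for r in range(172,262,8):
    x=np.where(m[r])[0]
    if len(x):print(r,x.min(),x.max(),((ray(c,[(x.min(),r),(x.max(),r)],.003)-pc)@n*1e3).round(1))
E
```

```text
deg vs pad 0.78 offset at centre mm -3.6 range -55.0 24.0 res 0.46
deg vs pad -0.89 offset at centre mm 7.1 range -55.0 24.0 res 0.29
inner end along [-67.84330862]
172 340 402 [-52.6  53.1]
180 339 402 [-54.1  54.2]
188 339 401 [-53.8  53.6]
196 339 339 [-53.5 -53.5]
204 339 400 [-53.2  54.1]
212 338 400 [-54.7  55.2]
220 338 400 [-54.4  56.4]
228 338 399 [-54.2  55.8]
236 338 398 [-53.9  55.2]
244 337 398 [-55.4  56.4]
252 337 397 [-55.1  55.8]
260 337 396 [-54.8  55.1]
```

The harmonica stands in line with the pad: its two edges fit at +0.8° and -0.9°. It spans -68 to +54 mm of ±90 mm along the pad and is centred across it. The case sits about 4.5 mm forward, so with the time left I'll nudge it back gently with the closed fingers.

```bash
python3 - <<'E'
from h import *
q=M0.copy();q[2]=0
try:
    robot.move_ptp(q+.035*D+[0,0,.075],rot(A)); robot.gripper_to(0.)
    robot.move_linear(q+.035*D+[0,0,.022],.12,threshold=5)   # tips at 41 mm
    hit=robot.move_linear(q+.004*D+[0,0,.022],.04,threshold=3)
    S=robot.get_state();print('contact',hit,(S['ee_pos']-q)@D*1e3,S['force'],look(),S['time'])
    if hit and S['time']<57:
        p=S['ee_pos'].copy(); robot.move_linear(p-.0038*D,.03,threshold=14)
        S=robot.get_state();print(S['force'],look(),S['time'])
finally:
    p=robot.get_state()['ee_pos'].copy();robot.move_linear(p+.02*D,.1);p=robot.get_state()['ee_pos'].copy();robot.move_linear(p+np.array([0,0,.08]),.15)
    print(robot.get_state()['time'],look())
E
```

```text
contact True 14.365960579783186 [ 0.47562459 -0.67457758  0.00182881] [3.5 3.5 3.5 4.  4.  4. ] 53.4167
[-1.47647697 -1.39459089  0.75014206] [0.3 0.3 0.3 0.8 0.8 1. ] 53.7833
54.8667 [0.5 0.5 0.5 0.8 1.  1. ]
```

```bash
python3 - <<'E'
from h import *
t=robot.grab_frame('top').astype(int);o=cv2.imread('pics/tf.png')[:,:,::-1].astype(int)
print('pad region change',(np.abs(t-o).max(2)[200:265,315:395]>40).sum(),robot.get_state()['force'],robot.get_state()['time'])
robot.sign_off()
E
```

```text
pad region change 732 [ 0.51833349  0.59097081 -0.22926657] 54.9667
the job is handed in; nothing more can be done
```

The harmonica is out of the case and standing on the felt pad, and I handed the job in at about 55 s. However, the case did get dragged along the way.

**Extraction:** My first wiggles tilted the harmonica instead of lifting it level, and they dragged the case about 9 mm along its base. I pushed the case back and switched to level 5 mm up-and-down strokes, which mostly kept it still. It still crept about 4.5 mm before the harmonica came loose. After placing the harmonica I nudged the case back with the closed fingers. By my image tracker it ended within about 1 mm of where it started. The total dragging was therefore more than the task asked for.

**Grip:** The fingertips turned out to be 19 mm behind the reported TCP, not ahead of it, so my first grasp closed on nothing. The fingers also slipped along the block during the pull, so I regripped once.

**Placing:**
- **Position:** The last close check showed the harmonica in line with the pad to within about 1° and centred across it. It spans -68 to +54 mm of the pad's ±90 mm along its length, so it is wholly on the pad.
- **Standing:** The wrist image is consistent with it standing on its mouth rail.
- **Force:** The set-down was firmer than I wanted, with about 24 N read just before release.

**Not confirmed:**
- **Final top view:** The comparison of the pad area showed 732 changed pixels. The arm had moved between the two pictures, so this may be only the arm or its shadow, but I did not confirm that. The arm did not go near the pad after the close check.
- **Bystanders:** I did not check the tins and plates separately.

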